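# Release and pull a graphics card from a two-slot dock

## Robot

A 6-joint arm with a two-finger parallel gripper is mounted at the origin on the work surface. World frame = base frame: x ahead of the robot, y to its left, z up, the work surface at z = 0. Lengths are in m, angles in rad, forces in N, time in s.
With the tool pointing down it reaches from about 0.3 to 0.75 m from the base axis. Payload 8.5 kg.
Tool frame: the origin (TCP) lies at the very end of the fingers, on their centre line; the grasp point (between the pads) lies 19 mm behind it; z points along the fingers, y is the direction in which the jaws open and shut (so a half turn about z gives the same grasp; the last joint's range is limited). The gripper opens to 88 mm and grips with 3 to 60 N. Pads are 18 mm wide; open, the fingers measure 123 mm over their backs; the gripper's body (75 mm by 187 mm) begins 45 mm behind the grasp point.
Start: joints at [0.957, 0.381, 1.297, -0, 1.464, -0.215], TCP at [0.214, 0.507, 0.239] pointing down, gripper open.
Joint ranges: [-3.11, 3.11], [-0.89, 2.33], [0.22, 2.48], [-1.42, 4.56], [0.17, 2.85], [-2.88, 2.88]. Speed limits (rad/s): [2.39, 2.39, 3.14, 3.14, 3.14, 3.14].

## Interface

Orientations are given as a rotation vector (axis times angle).
In Python, from rig import manip gives the robot as it stands.
- The arm moves only by the tool servo_tool, never from a script. Its argument "motion" is a list of rows, each a list of 7 numbers: the shift along the tool's x, y, z in units of 4 cm (1.0 is 4 cm), then the turn, a rotation vector about the tool's x, y, z in units of 180 degrees (1.0 is 180 degrees), then the gripper's target within -1 to 1 (shut at 1, half-way at 0, fully open at -1). In form: [[dx, dy, dz, wx, wy, wz, gripper], ...]. A call has exactly 10 rows; each row shifts and turns the commanded pose from where the row before left it, along the tool's axes as they then stand; what a row does not reach is not made up. A row lasts 1/12 s, in which the tool goes at most 41.7 mm and 7.16 degrees, less where a joint would pass 70% of its speed; a pose out of reach is approached as far as the arm can. A call with a number of a shift or a turn outside -1 to 1 is refused whole. A call with a gripper value outside its range is refused whole. The fingers move at their own pace and stop on an object; "squeeze" is the grip in N (left out, the last holds). Time passes only in rows, so rows that do not move let the fingers close, or fill a call up. It gives the time, the measured TCP pose, the force and the opening at its end, in the units of the state.
- manip.get_obs(): the state, without advancing time (a new reading comes with each control period).
- manip.capture(name): name is "side" or "top"; returns (picture, depth): 480x640x3 uint8, blue, green, red; 480x640 float32, m along the optical axis (not along the pixel's ray), 0 where there is no reading.
- manip.camera_info(name): a dict with "intrinsics" (3x3 intrinsics, pixels), "rvec" (rotation vector, rad) and "tvec" (3), from world to camera coordinates, as OpenCV has them. Camera axes: x right, y down, z forward; pixel columns grow to the right and rows downward; lengths in m; the calibration is good to about 2 mm. A picture is of the moment at which its call begins. camera_info takes no time and is no camera call.
- manip.finish_job(): hands the job in, once; it reports no verdict.
The state is a dict: "clock": time; "qpos": joint angles; "qd": joint speeds; "joint_efforts": joint torques, N m; "eef_pos": TCP position; "tcp_rot": TCP orientation; "force": force on the tool from outside, world axes, zero at the start; "torque": the same for the moment, N m; "gripper_width": finger opening in m.
Only numpy, scipy, OpenCV 4.12 (cv2) and the standard library are available. Lean on these libraries where they do the work, as an engineer would, in place of code of your own. Each camera call takes 0.05 s, during which the arm holds its last target.

## Task

Take the card with the blue cover out of the two-slot dock. First throw the dock's red-knobbed lever from the middle into the coloured notch that matches the blue card's slot (the keeper then frees that card and still holds the white one), leave it clicked in there, and slide the blue card straight up out of its slot. Stand it fully down in the slot of the wooden stand without dropping it; never free the white card or shift it or the other things on the desk.

Things in the scene. Friction and masses are not known exactly. Their poses are not given: they have to be found in the camera images.
- dock: fixed aluminium card dock; origin under the middle of the slot area. Two slots along its y, at x = -45 mm (green strip) and +45 mm (orange strip): black rails 8 mm apart, tops at 42 mm, slot floor at 12 mm. A column at y = +93 mm carries the lever over a quadrant plate with three notches, dots 105 mm from the pivot: green (-x side), white (middle), orange (+x side)
- lever (a joint): lever angle, rad, counter-clockwise from above. 0 = white notch: knob straight out along the dock's +y, keeper prongs over both cards. +0.70 = green notch (knob towards dock -x): frees the green slot, holds the orange. -0.70 = orange notch: frees the orange slot, holds the green. Sprung detents, about 8 N at the knob to leave one; stops at +-0.82
- lever_pivot (a point): point on the lever's vertical pivot axis, at the height of the lever arm's middle, 119 mm above the table
- lever_knob (a point): top centre of the upright red lever knob, a cylinder 22 mm in diameter and 45 mm tall, 75 mm from the pivot; its top is 168 mm above the table
- card_blue: card to take: black board 5 mm thick (x), 150 long (y), 100 tall (z); blue cover 14 mm thick, 134 long, over its upper 58 mm; 0.25 to 0.5 kg. Origin: centre of its lower edge. Starts upright in either dock slot. Steel keeper prongs (8 mm thick, 3 mm above the card tops, reaching 76 mm from the pivot) cover its +y end until the lever is thrown
- card_white: the card to leave: the same shape with a white cover, in the other slot of the dock. Origin at the centre of its lower edge
- stand: pale wooden card stand, fixed, base 190 (x) x 90 (y) x 12 mm, one slot along its x axis. Origin under its centre
- stand_slot (a point): centre of the floor of the stand's slot, 12 mm above the table. The slot runs along the stand's x axis: 14 mm wide, 170 mm long, walls 32 mm tall with a flared black mouth about 30 mm wide whose top is 42 mm above the slot floor; a card may stand in it either way round
- fan: black square case fan lying flat, 120 x 120 x 25 mm, origin under its centre; leave alone
- heatsink: finned aluminium heat sink with copper base, 80 x 80 x 48 mm, origin under its centre; leave alone
- screwdriver: screwdriver lying flat, 190 mm long along its x, leave alone
- mug: white mug, 82 mm wide, 92 mm tall, origin under its centre; leave alone
- drive: flat dark solid-state drive with a paper label, 100 x 70 x 8 mm, origin under its centre; leave alone
- spray: clear bottle with red cap, 52 mm wide, 150 mm tall, origin under its centre; leave alone
Mind the look-alikes: they are no part of the job. Leave any green or yellow look-alike of the card_blue alone.

How it is judged:
On the way, in this order (a step that is already met when the one before it is completed fails the run):
1. the lever sits in the notch of the blue card's slot while the blue card is still down in the dock (((x of card_white in the frame of dock above 0.02 m and value of joint lever between 0.61 and 0.79 rad) or (x of card_white in the frame of dock below -0.02 m and value of joint lever between -0.79 and -0.61 rad)) and z of card_blue in the frame of dock below 0.022 m and horizontal distance between card_blue and dock below 0.06 m), for 0.3 s.
2. the blue card has been slid upright out of its slot, clear of the rails, the lever still in its notch (((x of card_white in the frame of dock above 0.02 m and value of joint lever between 0.61 and 0.79 rad) or (x of card_white in the frame of dock below -0.02 m and value of joint lever between -0.79 and -0.61 rad)) and z of card_blue in the frame of dock above 0.045 m and horizontal distance between card_blue and dock below 0.075 m and angle between card_blue's own z axis and vertical below 0.3 rad).
At the end, for the whole second after the job is handed in: lever within 0.09 rad of the notch (+-0.70) of the blue card's old slot; blue card at rest in the stand, lower edge within 6 mm of the slot floor, 20 mm of its centre, 0.15 rad of its line, leaning under 0.36 rad; white card seated in the dock, moved under 15 mm (((x of card_white in the frame of dock above 0.02 m and value of joint lever between 0.61 and 0.79 rad) or (x of card_white in the frame of dock below -0.02 m and value of joint lever between -0.79 and -0.61 rad)) and horizontal distance between card_blue and stand_slot below 0.02 m and z of card_blue in the frame of stand_slot below 0.006 m and angle between card_blue's own z axis and vertical below 0.36 rad and angle between the y axis of card_blue and the x axis of stand, either way round below 0.15 rad and linear speed of card_blue below 0.02 m/s and z of card_white in the frame of dock below 0.02 m and angle between card_white's own z axis and vertical below 0.2 rad and distance of card_white from where it was at the start of the episode below 0.015 m); the robot touches nothing.
It fails at once if the white card is freed: the lever is thrown towards the wrong notch (past 0.5 rad) ((x of card_white in the frame of dock above 0.02 m and value of joint lever below -0.5 rad) or (x of card_white in the frame of dock below -0.02 m and value of joint lever above 0.5 rad)).
It fails at once if the white card is moved by more than 15 mm (distance of card_white from where it was at the start of the episode above 0.015 m).
It fails at once if the blue card is dropped (faster than 0.6 m/s while the fingers do not hold it) (linear speed of card_blue above 0.6 m/s and contact force between the fingers and card_blue below 0.5 N).
It fails at once if another thing on the desk is moved by more than 30 mm (distance of any of fan, heatsink, screwdriver, mug, drive, spray from where it was at the start of the episode above 0.03 m).
It also fails if it takes over 48 s, if anything falls off the work surface, if the arm or the gripper's body presses on something with over 40 N, if the wrist force passes 120 N, or if a joint passes its speed limit or range.

## Working session

There is one attempt and no reset: what is moved stays moved. The work goes in short steps, Python scripts to look and compute and a tool call to move; the robot and the scene stay as the last step left them, time stands still between calls to the robot, and variables do not carry over. Pictures are saved under pics/ and viewed, and the job is handed in when it is done.

Besides the shell and the picture viewer there is one more tool, called after ">>>" as name([rows], argument=value, ...), one row to a line, values as JSON. servo_tool: Moves the arm, as the interface text tells. Its arguments: {"type":"object","properties":{"motion":{"type":"array","items":{"type":"array","items":{"type":"number","minimum":-1,"maximum":1}}},"squeeze":{"type":"number"}},"required":["motion"]}

```bash
mkdir -p pics; ls; cat > h.py <<'E'
import numpy as np, cv2
from rig import manip
from scipy.spatial.transform import Rotation as R
def cam(n):
    c=manip.camera_info(n); K=np.array(c["intrinsics"],float); Rm=R.from_rotvec(np.array(c["rvec"],float).ravel()).as_matrix(); t=np.array(c["tvec"],float).ravel()
    return K,Rm,t
def pts(n,depth):
    K,Rm,t=cam(n); v,u=np.mgrid[0:480,0:640]
    X=np.stack([(u-K[0,2])/K[0,0]*depth,(v-K[1,2])/K[1,1]*depth,depth],-1)
    return (X-t)@Rm
def ray(n,u,v,z):
    K,Rm,t=cam(n); d=Rm.T@np.array([(u-K[0,2])/K[0,0],(v-K[1,2])/K[1,1],1]); o=-Rm.T@t
    return o+d*(z-o[2])/d[2]
def proj(n,p):
    K,Rm,t=cam(n); q=K@(Rm@np.asarray(p,float)+t); return q[:2]/q[2]
E
python3 - <<'E'
from h import *
o=manip.get_obs(); print({k:np.round(v,4).tolist() for k,v in o.items()})
for n in("top","side"):
    p,d=manip.capture(n); cv2.imwrite(f"pics/{n}0.png",p); np.save(f"{n}0.npy",d)
    K,Rm,t=cam(n); print(n,K.round(1).tolist(),(-Rm.T@t).round(3),Rm.round(3).tolist())
E
```

```text
pics
{'clock': 0.0, 'qpos': [0.9567, 0.3812, 1.2983, -0.0001, 1.4636, -0.2153], 'qd': [-0.0012, 0.0008, -0.0001, -0.0005, -0.0011, 0.0004], 'joint_efforts': [-0.0007, -43.794, -22.4549, 0.0713, 0.0354, -0.0001], 'eef_pos': [0.2134, 0.5066, 0.2381], 'tcp_rot': [-0.6222, -3.0788, 0.0021], 'force': [1.3261, -0.1805, -0.6568], 'torque': [-0.0239, -0.041, 0.0199], 'gripper_width': 0.0881}
top [[590.5, 0.0, 317.3], [0.0, 590.5, 236.0], [0.0, 0.0, 1.0]] [ 0.257 -0.01   1.517] [[-0.011, -1.0, -0.015], [-0.983, 0.014, -0.184], [0.184, 0.013, -0.983]]
side [[456.0, 0.0, 309.5], [0.0, 456.0, 238.4], [0.0, 0.0, 1.0]] [ 0.065 -0.571  0.955] [[0.801, -0.599, 0.012], [-0.444, -0.606, -0.66], [0.402, 0.523, -0.751]]
```

View pics/top0.png

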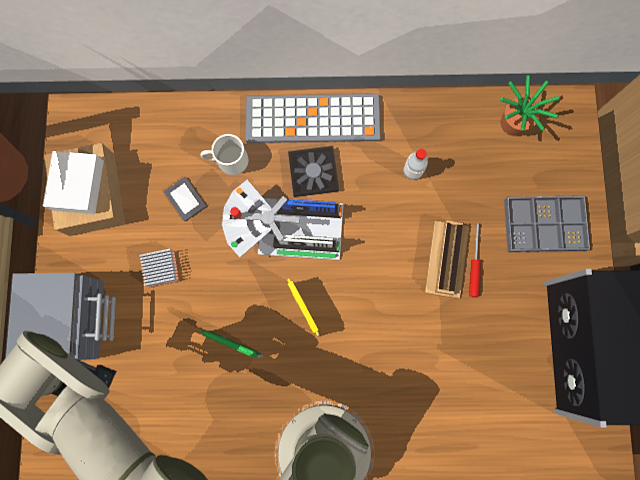

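View pics/side0.png

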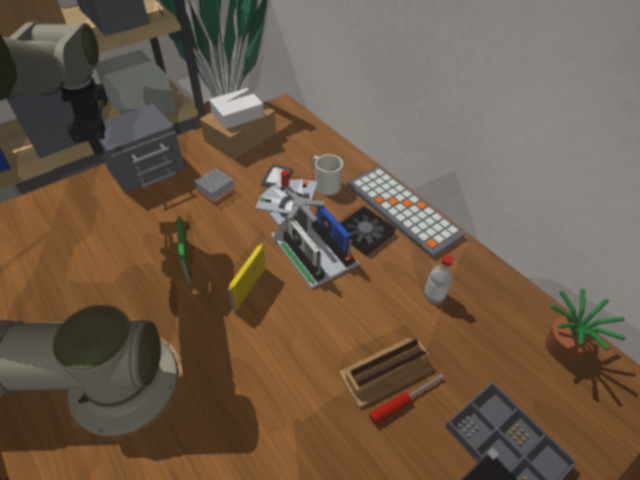

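The top view shows the dock around (300,228), with the blue card on the orange (+x) side at about (312,208) and the white card on the green side at about (308,240). The knob is at (236,213), the pivot at about (267,216), and the stand at (448,258). Next I'll measure these.

```bash
python3 - <<'E'
from h import *
p=cv2.imread("pics/top0.png"); d=np.load("top0.npy"); P=pts("top",d)
hsv=cv2.cvtColor(p,cv2.COLOR_BGR2HSV)
def m(lo,hi,box):
    k=cv2.inRange(hsv,np.array(lo),np.array(hi)); z=np.zeros_like(k); x0,y0,x1,y1=box; z[y0:y1,x0:x1]=k[y0:y1,x0:x1]; return z>0
def rep(n,k):
    q=P[k&(d>0)]; v,u=np.nonzero(k); print(n,k.sum(),"px",u.mean().round(1),v.mean().round(1),"med",np.median(q,0).round(4),"min",q.min(0).round(3),"max",q.max(0).round(3))
box=(215,170,350,270)
knob=m((0,150,80),(6,255,255),box); rep("knob",knob)
blue=m((105,120,50),(130,255,255),box); rep("blue",blue)
gr=m((50,100,80),(80,255,255),box); 
n,l,s,c=cv2.connectedComponentsWithStats(gr.astype(np.uint8))
for i in range(1,n): 
    if s[i,4]>4: print("green",s[i],c[i].round(1),np.median(P[(l==i)],0).round(4))
o=m((8,150,100),(22,255,255),box)
n,l,s,c=cv2.connectedComponentsWithStats(o.astype(np.uint8))
for i in range(1,n): 
    if s[i,4]>4: print("orange",s[i],c[i].round(1),np.median(P[(l==i)],0).round(4))
# blue top
zz=P[...,2]
b=blue&(zz>0.1); rep("bluetop",b)
cv2.imwrite("pics/topz.png",cv2.resize(p[165:275,210:355],None,fx=5,fy=5,interpolation=cv2.INTER_CUBIC))
cv2.imwrite("pics/standz.png",cv2.resize(p[205:310,410:500],None,fx=5,fy=5,interpolation=cv2.INTER_CUBIC))
E
```

```text
knob 87 px 235.3 212.6 med [0.5696 0.2007 0.1652] min [0.563 0.191 0.095] max [0.581 0.222 0.176]
blue 379 px 309.5 204.7 med [0.6006 0.0237 0.1091] min [ 0.591 -0.034  0.034] max [0.613 0.097 0.125]
green [231 241   6   6  28] [233.6 243.8] [0.5048 0.2122 0.1004]
green [336 242   3   9  18] [337.4 245.9] [ 0.5053 -0.0403  0.0446]
green [277 250  58   8 236] [305.3 253.5] [0.4925 0.0419 0.0147]
orange [218 170   8   5  14] [220.9 171.9] [0.7167 0.2666 0.001 ]
orange [342 170   8   7  41] [345.9 173. ] [ 0.7095 -0.0684  0.0011]
orange [237 173   6   3   6] [239.5 174.3] [0.7103 0.2156 0.0011]
orange [227 175   9   2   9] [231.  175.8] [7.070e-01 2.393e-01 4.000e-04]
orange [236 178  27  18  48] [249.6 184.2] [0.6865 0.1862 0.0008]
orange [289 178  61  27 351] [333.2 194.7] [ 6.452e-01 -4.600e-02  6.000e-04]
orange [222 187  13  21  24] [227.  197.2] [0.6507 0.248  0.001 ]
orange [236 188   6   6  27] [238.8 190.4] [0.6397 0.2019 0.1003]
orange [339 207   2  10  18] [339.6 211.5] [ 0.5955 -0.0491  0.0439]
orange [221 211   1   8   8] [221.  214.5] [0.6011 0.263  0.0026]
orange [343 213   1   6   6] [343.  215.5] [ 0.5943 -0.0582  0.001 ]
orange [342 217   8  22 122] [346.2 228.3] [ 5.582e-01 -6.570e-02  4.000e-04]
orange [215 220  43  50 655] [228.4 255.9] [4.874e-01 2.492e-01 2.000e-04]
orange [341 244   1  11  11] [341. 249.] [ 0.5063 -0.0513 -0.0013]
orange [255 248  14   9  28] [259.3 254.2] [4.921e-01 1.654e-01 3.000e-04]
orange [257 250  93  20 900] [310.6 263.4] [4.678e-01 2.450e-02 3.000e-04]
orange [239 260   5   2   5] [241.  260.6] [ 0.4777  0.2088 -0.0025]
bluetop 260 px 309.2 203.2 med [0.6019 0.028  0.1115] min [ 0.591 -0.033  0.1  ] max [0.613 0.089 0.125]
```

View pics/topz.png

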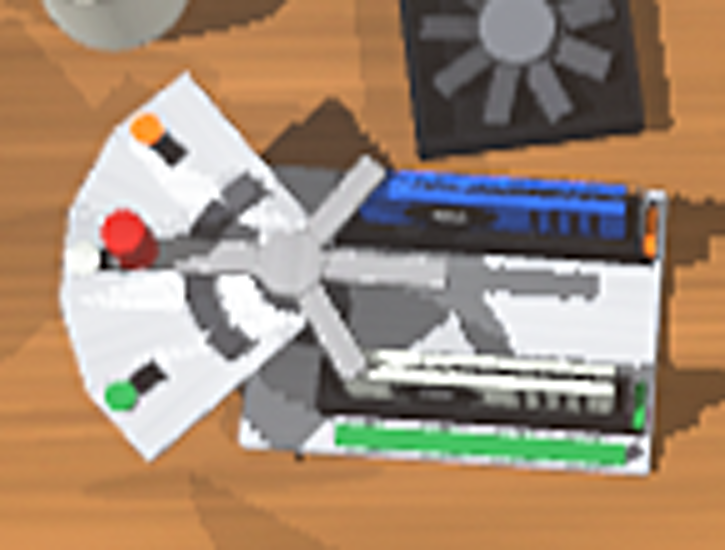

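View pics/standz.png

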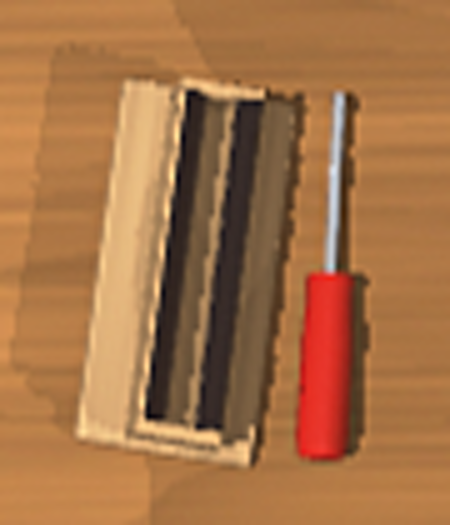

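```bash
python3 - <<'E'
from h import *
for n in("top","side"):
    p=cv2.imread(f"pics/{n}0.png"); d=np.load(f"{n}0.npy"); P=pts(n,d); ok=d>0
    print(n, "table z", np.median(P[ok&(abs(P[...,2])<0.01)][:,2]).round(4))
    S=ok&(P[...,0]>0.36)&(P[...,0]<0.62)&(P[...,1]<-0.2)&(P[...,1]>-0.43)
    for lo,hi in((0.006,0.018),(0.045,0.062),(0.008,0.07)):
        k=S&(P[...,2]>lo)&(P[...,2]<hi)
        nn,l,s,c=cv2.connectedComponentsWithStats(k.astype(np.uint8),connectivity=8)
        for i in range(1,nn):
            if s[i,4]>40:
                q=P[l==i]; r=cv2.minAreaRect((q[:,:2]*1000).astype(np.float32)); print(lo,s[i].tolist(),"rect",np.round(r[0],1),np.round(r[1],1),round(r[2],2),"zmed",np.median(q[:,2]).round(4))
    # other things
    A=ok&(P[...,2]>0.006)&(P[...,0]>0.3)&(P[...,0]<0.9)&(abs(P[...,1])<0.5)
    nn,l,s,c=cv2.connectedComponentsWithStats(A.astype(np.uint8),connectivity=4)
    for i in range(1,nn):
        if s[i,4]>60:
            q=P[l==i]; print(s[i].tolist(),"x",np.percentile(q[:,0],[2,98]).round(3),"y",np.percentile(q[:,1],[2,98]).round(3),"z",np.percentile(q[:,2],[2,98]).round(3))
E
```

```text
top table z 0.0002
0.006 [424, 220, 46, 78, 1201] rect [ 474.6 -323.5] [ 97.3 193. ] 79.2 zmed 0.0119
0.006 [443, 226, 12, 64, 224] rect [ 478.9 -326.5] [ 10.3 166.8] 79.92 zmed 0.0124
0.006 [475, 229, 5, 30, 68] rect [ 512.9 -401.3] [10.7 77.3] 83.5 zmed 0.0145
0.045 [437, 220, 26, 73, 647] rect [ 476. -322.] [ 42.  181.9] 79.66 zmed 0.0506
0.008 [425, 220, 44, 78, 2416] rect [ 474.8 -323.9] [ 93.3 192.8] 79.68 zmed 0.0169
0.008 [469, 223, 12, 74, 474] rect [ 471.8 -395.3] [ 26.9 189.5] 83.27 zmed 0.0214
[509, 81, 12, 18, 78] x [0.862 0.897] y [-0.499 -0.473] z [0.121 0.141]
[500, 97, 21, 36, 411] x [0.806 0.865] y [-0.499 -0.452] z [0.012 0.142]
[245, 101, 136, 42, 5115] x [0.798 0.898] y [-0.154  0.192] z [0.012 0.031]
[201, 134, 47, 41, 971] x [0.711 0.79 ] y [0.194 0.301] z [0.007 0.096]
[288, 145, 51, 52, 1410] x [0.651 0.774] y [-0.041  0.079] z [0.007 0.031]
[403, 148, 27, 32, 557] x [0.688 0.731] y [-0.267 -0.219] z [0.009 0.154]
[164, 176, 42, 41, 714] x [0.603 0.696] y [0.313 0.406] z [0.006 0.016]
[222, 179, 122, 82, 6778] x [0.488 0.642] y [-0.046  0.231] z [0.008 0.128]
[... 1090 characters left out ...]
7] y [-0.048  0.361] z [0.007 0.125]
[195, 168, 40, 36, 832] x [0.415 0.502] y [0.371 0.452] z [0.008 0.05 ]
[347, 169, 113, 89, 3574] x [0.796 0.898] y [-0.158  0.189] z [0.009 0.029]
[232, 243, 33, 63, 914] x [0.302 0.416] y [0.014 0.078] z [0.008 0.102]
[424, 255, 29, 49, 900] x [0.686 0.722] y [-0.27  -0.225] z [0.01  0.151]
[579, 289, 6, 23, 103] x [0.86  0.895] y [-0.499 -0.471] z [0.121 0.141]
[545, 291, 31, 57, 553] x [0.774 0.859] y [-0.5   -0.452] z [0.017 0.14 ]
[339, 338, 94, 70, 3459] x [0.383 0.561] y [-0.373 -0.272] z [0.008 0.054]
[369, 375, 75, 50, 702] x [0.377 0.554] y [-0.404 -0.376] z [0.011 0.027]
[445, 382, 55, 51, 384] x [0.491 0.63 ] y [-0.499 -0.48 ] z [0.006 0.033]
```

```bash
python3 - <<'E'
from h import *
p=cv2.imread("pics/side0.png"); d=np.load("side0.npy"); P=pts("side",d)
cv2.imwrite("pics/sidez.png",cv2.resize(p[155:295,245:400],None,fx=5,fy=5,interpolation=cv2.INTER_CUBIC)[:600,:775])
hsv=cv2.cvtColor(p,cv2.COLOR_BGR2HSV)
def comp(n,lo,hi,box=(245,155,400,295)):
    k=cv2.inRange(hsv,np.array(lo),np.array(hi)); x0,y0,x1,y1=box; z=np.zeros_like(k); z[y0:y1,x0:x1]=k[y0:y1,x0:x1]
    nn,l,s,c=cv2.connectedComponentsWithStats(z)
    for i in range(1,nn):
        if s[i,4]>5:
            q=P[l==i]; print(n,s[i].tolist(),c[i].round(1),np.median(q,0).round(4),"zmax",q[:,2].max().round(3))
comp("red",(0,150,60),(6,255,255)); comp("green",(50,100,60),(80,255,255)); comp("blue",(105,120,40),(130,255,255)); comp("orange",(8,170,120),(20,255,255))
for n in("top","side"):
    d=np.load(f"{n}0.npy"); P=pts(n,d); pp=cv2.imread(f"pics/{n}0.png"); h=cv2.cvtColor(pp,cv2.COLOR_BGR2HSV)
    # blue cover top face
    b=(cv2.inRange(h,np.array((105,100,40)),np.array((130,255,255)))>0)&(P[...,2]>0.106)&(P[...,2]<0.118)&(P[...,0]>0.55)&(P[...,0]<0.65)&(P[...,1]>-0.06)&(P[...,1]<0.11)
    q=P[b]; r=cv2.minAreaRect((q[:,:2]*1000).astype(np.float32)); print(n,"bluetop",b.sum(),np.round(r[0],1),np.round(r[1],1),round(r[2],1))
    w=(h[...,1]<60)&(h[...,2]>120)&(P[...,2]>0.108)&(P[...,2]<0.1145)&(P[...,0]>0.48)&(P[...,0]<0.55)&(P[...,1]>-0.06)&(P[...,1]<0.11)
    q=P[w]; 
    if len(q)>5: r=cv2.minAreaRect((q[:,:2]*1000).astype(np.float32)); print(n,"whitetop",w.sum(),np.round(r[0],1),np.round(r[1],1),round(r[2],1))
# predicted from dock estimate
yaw=-0.0762; D=np.array([0.559,0.0343]); M=np.array([[np.cos(yaw),-np.sin(yaw)],[np.sin(yaw),np.cos(yaw)]])
for nm,l,z in(("knobtop",(0,0.168),0.168),("dotO",(0.105*np.sin(.7),0.093+0.105*np.cos(.7)),0.1),("dotG",(-0.105*np.sin(.7),0.093+0.105*np.cos(.7)),0.1),("bluetop",(0.045,0),0.112),("whitetop",(-0.045,0),0.112)):
    w=D+M@np.array(l); print(nm,w.round(4),[proj(n,[*w,z]).round(1).tolist() for n in("top","side")])
E
```

```text
red [282, 170, 7, 16, 79] [284.9 176.9] [0.5691 0.196  0.1597] zmax 0.955
green [261, 198, 4, 3, 8] [262.5 199. ] [0.5064 0.2136 0.099 ] zmax 0.101
green [282, 243, 30, 38, 150] [296.8 261.9] [0.4932 0.0383 0.0143] zmax 0.019
green [316, 272, 4, 3, 10] [317.5 273. ] [ 0.5001 -0.0397  0.0422] zmax 0.046
blue [318, 207, 32, 44, 400] [334.3 226.1] [0.5985 0.022  0.108 ] zmax 0.955
orange [304, 180, 3, 4, 9] [305.1 181.3] [0.6389 0.201  0.0999] zmax 0.955
orange [375, 197, 8, 6, 29] [378.7 199.3] [0.8181 0.0795 0.0254] zmax 0.029
orange [389, 199, 8, 6, 30] [392.6 201.1] [0.8468 0.0488 0.0257] zmax 0.028
top bluetop 242 [602.8  27.6] [123.   15.3] 85.2
top whitetop 180 [514.1  40.8] [136.3  15.2] 85.9
side bluetop 225 [602.2  28.2] [130.6  16.8] 85.5
side whitetop 206 [513.   32.5] [119.   14.8] 85.3
knobtop [0.5718 0.2018] [[234.3, 210.9], [284.3, 172.2]]
dotO [0.6396 0.202 ] [[238.9, 190.4], [305.0, 181.6]]
dotG [0.5047 0.2123] [[233.9, 244.0], [262.4, 199.2]]
bluetop [0.6039 0.0309] [[307.8, 202.3], [333.5, 219.8]]
whitetop [0.5141 0.0377] [[305.2, 238.4], [303.6, 233.6]]
```

View pics/sidez.png

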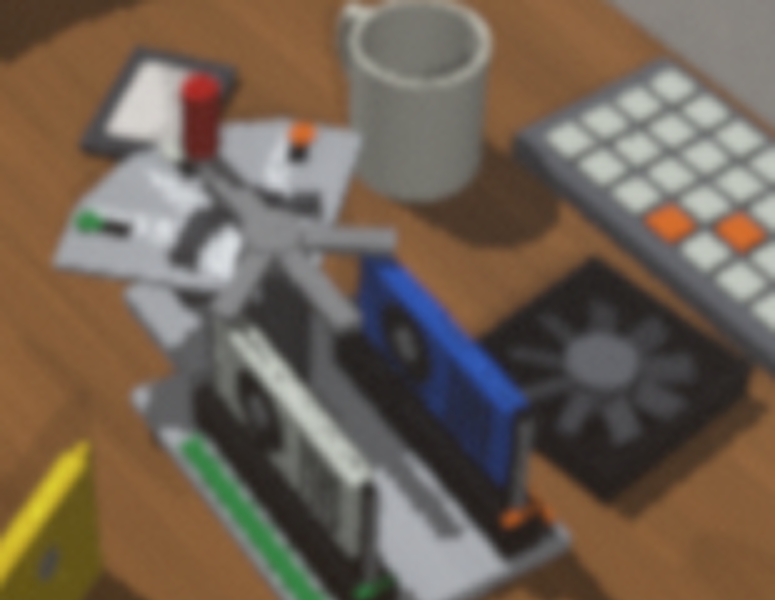

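```bash
cat >> h.py <<'E'
def plan(target,adeg,n,dec=2,start=None):
    o=manip.get_obs(); p=np.array(o["eef_pos"],float); Rm=R.from_rotvec(np.array(o["tcp_rot"],float)).as_matrix()
    a0=np.degrees(np.arctan2(Rm[1,1],Rm[0,1])); tilt=np.degrees(np.arccos(-Rm[2,2]))
    da=adeg-a0; print("now",p.round(4),"a0",round(a0,2),"tilt",round(tilt,2),"t",round(float(o["clock"]),2),"w",round(float(o["gripper_width"]),4),"F",np.round(o["force"],1),"d",(np.array(target)-p).round(4),"da",round(da,2))
    st=(np.array(target)-p)/n; a=np.radians(a0); wz=-da/180/n
    rows=[]
    for i in range(n):
        s,c=np.sin(a),np.cos(a); t=np.array([-s*st[0]+c*st[1],c*st[0]+s*st[1],-st[2]])/0.04
        rows.append([*np.round(t,dec),0,0,round(wz,4)]); a+=np.radians(da/n)
    for r in rows: print([float(v) for v in r])
E
python3 -c "
from h import *
plan((0.572,0.2015,0.215),-4.5,20)"
```

```text
now [0.2134 0.5066 0.2382] a0 67.15 tilt 0.07 t 0.1 w 0.0879 F [ 0.2  0.3 -0.1] d [ 0.3586 -0.3051 -0.0232] da -71.65
[-0.56, -0.18, 0.03, 0.0, 0.0, 0.0199]
[-0.57, -0.14, 0.03, 0.0, 0.0, 0.0199]
[-0.58, -0.11, 0.03, 0.0, 0.0, 0.0199]
[-0.58, -0.07, 0.03, 0.0, 0.0, 0.0199]
[-0.59, -0.03, 0.03, 0.0, 0.0, 0.0199]
[-0.59, 0.0, 0.03, 0.0, 0.0, 0.0199]
[-0.59, 0.04, 0.03, 0.0, 0.0, 0.0199]
[-0.58, 0.08, 0.03, 0.0, 0.0, 0.0199]
[-0.58, 0.11, 0.03, 0.0, 0.0, 0.0199]
[-0.57, 0.15, 0.03, 0.0, 0.0, 0.0199]
[-0.56, 0.18, 0.03, 0.0, 0.0, 0.0199]
[-0.55, 0.22, 0.03, 0.0, 0.0, 0.0199]
[-0.53, 0.25, 0.03, 0.0, 0.0, 0.0199]
[-0.51, 0.29, 0.03, 0.0, 0.0, 0.0199]
[-0.5, 0.32, 0.03, 0.0, 0.0, 0.0199]
[-0.47, 0.35, 0.03, 0.0, 0.0, 0.0199]
[-0.45, 0.38, 0.03, 0.0, 0.0, 0.0199]
[-0.43, 0.4, 0.03, 0.0, 0.0, 0.0199]
[-0.4, 0.43, 0.03, 0.0, 0.0, 0.0199]
[-0.37, 0.45, 0.03, 0.0, 0.0, 0.0199]
```

>>> servo_tool([
  [-0.56, -0.18, 0.03, 0, 0, 0.02, -0.3],
  [-0.57, -0.14, 0.03, 0, 0, 0.02, -0.3],
  [-0.58, -0.11, 0.03, 0, 0, 0.02, -0.3],
  [-0.58, -0.07, 0.03, 0, 0, 0.02, -0.3],
  [-0.59, -0.03, 0.03, 0, 0, 0.02, -0.3],
  [-0.59, 0, 0.03, 0, 0, 0.02, -0.3],
  [-0.59, 0.04, 0.03, 0, 0, 0.02, -0.3],
  [-0.58, 0.08, 0.03, 0, 0, 0.02, -0.3],
  [-0.58, 0.11, 0.03, 0, 0, 0.02, -0.3],
  [-0.57, 0.15, 0.03, 0, 0, 0.02, -0.3],
], squeeze=20)

```text
clock: 0.93
eef_pos: [0.3932, 0.3528, 0.2264]
tcp_rot: [-1.547, -2.734, 0.001]
force: [0.6, 0.3, 0.1]
gripper_width: 0.0572
```

>>> servo_tool([
  [-0.56, 0.18, 0.03, 0, 0, 0.02, -0.3],
  [-0.55, 0.22, 0.03, 0, 0, 0.02, -0.3],
  [-0.53, 0.25, 0.03, 0, 0, 0.02, -0.3],
  [-0.51, 0.29, 0.03, 0, 0, 0.02, -0.3],
  [-0.5, 0.32, 0.03, 0, 0, 0.02, -0.3],
  [-0.47, 0.35, 0.03, 0, 0, 0.02, -0.3],
  [-0.45, 0.38, 0.03, 0, 0, 0.02, -0.3],
  [-0.43, 0.4, 0.03, 0, 0, 0.02, -0.3],
  [-0.4, 0.43, 0.03, 0, 0, 0.02, -0.3],
  [-0.37, 0.45, 0.03, 0, 0, 0.02, -0.3],
])

```text
clock: 1.77
eef_pos: [0.5717, 0.1998, 0.2143]
tcp_rot: [-2.316, -2.121, 0.001]
force: [0.0, 0.4, -0.1]
gripper_width: 0.0574
```

```bash
python3 - <<'E'
from h import *
for n,b in(("side",(240,120,400,260)),("top",(200,160,350,270))):
    p,d=manip.capture(n); cv2.imwrite(f"pics/{n}1.png",cv2.resize(p[b[1]:b[3],b[0]:b[2]],None,fx=4,fy=4,interpolation=cv2.INTER_CUBIC))
plan((0.572,0.2015,0.133),-4.5,6)
E
```

```text
now [0.5728 0.1985 0.2136] a0 -5.11 tilt 0.07 t 1.87 w 0.0574 F [-1.4  0.6  0.3] d [-0.0008  0.003  -0.0806] da 0.61
[0.01, -0.0, 0.34, 0.0, 0.0, -0.0006]
[0.01, -0.0, 0.34, 0.0, 0.0, -0.0006]
[0.01, -0.0, 0.34, 0.0, 0.0, -0.0006]
[0.01, -0.0, 0.34, 0.0, 0.0, -0.0006]
[0.01, -0.0, 0.34, 0.0, 0.0, -0.0006]
[0.01, -0.0, 0.34, 0.0, 0.0, -0.0006]
```

View pics/side1.png

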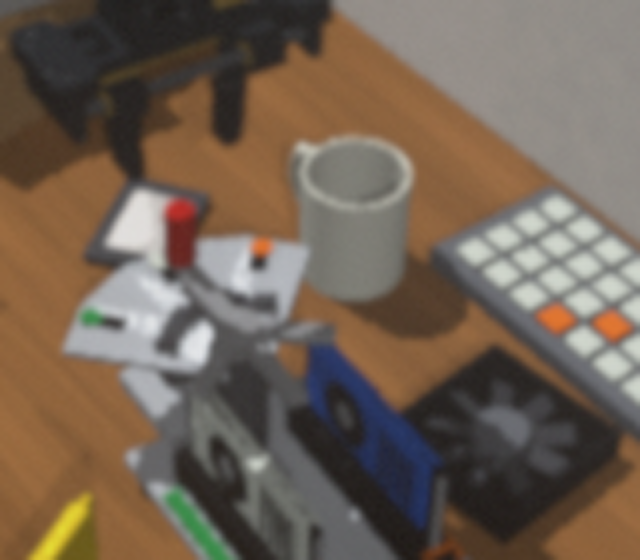

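View pics/top1.png

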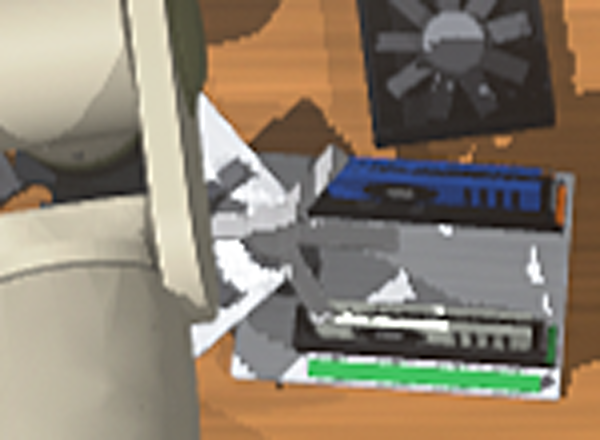

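The side view shows the two fingers above the knob, on either side of it (finger tips near (275,162) and (297,155), knob at (285,175)). I'll go down and close on it.

>>> servo_tool([
  [0.01, 0, 0.34, 0, 0, 0, -0.3],
  [0.01, 0, 0.34, 0, 0, 0, -0.3],
  [0.01, 0, 0.34, 0, 0, 0, -0.3],
  [0.01, 0, 0.34, 0, 0, 0, -0.3],
  [0.01, 0, 0.34, 0, 0, 0, -0.3],
  [0.01, 0, 0.3, 0, 0, -0.003, -0.3],
  [0, 0, 0, 0, 0, 0, -0.3],
  [0, 0, 0, 0, 0, 0, 0.6],
  [0, 0, 0, 0, 0, 0, 0.8],
  [0, 0, 0, 0, 0, 0, 0.8],
], squeeze=15)

```text
clock: 2.7
eef_pos: [0.5714, 0.2034, 0.1357]
tcp_rot: [2.303, 2.136, 0.002]
force: [0.2, -0.3, 0.4]
gripper_width: 0.0395
```

```bash
python3 - <<'E'
from h import *
p,d=manip.capture("side"); b=(240,120,400,260); cv2.imwrite("pics/side2.png",cv2.resize(p[b[1]:b[3],b[0]:b[2]],None,fx=4,fy=4,interpolation=cv2.INTER_CUBIC))
plan((0.572,0.2015,0.133),-4.5,1)
# arc rows: pivot & yaw
piv=np.array([0.5665,0.127]); yaw=np.radians(-4.5); r=0.075
ang=np.linspace(0,-0.70,13); k=[piv+r*np.array([-np.sin(yaw+t),np.cos(yaw+t)]) for t in ang]
a=np.radians(-4.6); 
for i in range(12):
    dx,dy=k[i+1]-k[i]; s,c=np.sin(a),np.cos(a); print(round((-s*dx+c*dy)/.04,3),round((c*dx+s*dy)/.04,3))
print(k[0],k[-1])
E
```

```text
now [0.5715 0.2033 0.1356] a0 -4.29 tilt 0.08 t 2.75 w 0.0355 F [ 0.3 -0.7 -1.1] d [ 0.0005 -0.0018 -0.0026] da -0.21
[-0.04, 0.02, 0.07, 0.0, 0.0, 0.0011]
-0.003 0.109
-0.009 0.109
-0.016 0.108
-0.022 0.107
-0.028 0.106
-0.034 0.104
-0.04 0.102
-0.046 0.099
-0.052 0.096
-0.057 0.093
-0.063 0.09
-0.068 0.086
[0.57238443 0.2017688 ] [0.61916805 0.18039548]
```

View pics/side2.png

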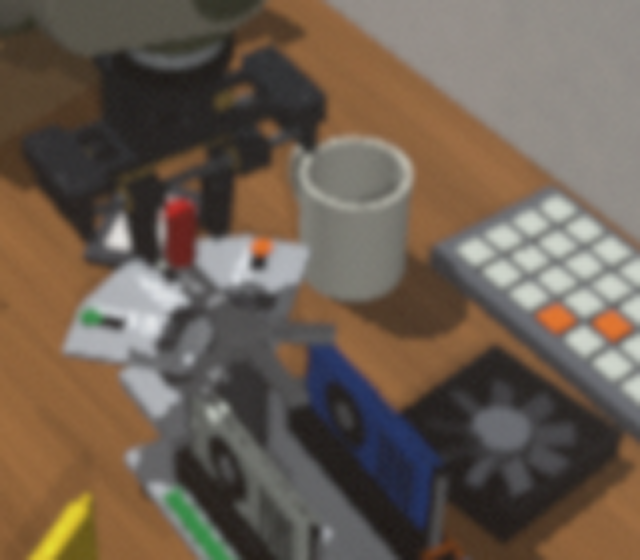

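>>> servo_tool([
  [-0.04, 0, 0.05, 0, 0, 0, 0.8],
  [0, 0, 0, 0, 0, 0, 0.8],
  [0, 0, 0, 0, 0, 0, 0.8],
  [0, 0, 0, 0, 0, 0, 0.8],
  [0, 0, 0, 0, 0, 0, 0.8],
  [0, 0, 0, 0, 0, 0, 0.8],
  [0, 0, 0, 0, 0, 0, 0.8],
  [0, 0, 0, 0, 0, 0, 0.8],
  [0, 0, 0, 0, 0, 0, 0.8],
  [0, 0, 0, 0, 0, 0, 0.8],
])

```text
clock: 3.58
eef_pos: [0.571, 0.2014, 0.1328]
tcp_rot: [-2.303, -2.136, 0.001]
force: [-3.0, -2.3, 1.5]
gripper_width: 0.0215
```

>>> servo_tool([
  [0, 0.11, 0, 0, 0, 0, 0.8],
  [-0.01, 0.11, 0, 0, 0, 0, 0.8],
  [-0.015, 0.11, 0, 0, 0, 0, 0.8],
  [-0.02, 0.11, 0, 0, 0, 0, 0.8],
  [-0.03, 0.105, 0, 0, 0, 0, 0.8],
  [-0.035, 0.105, 0, 0, 0, 0, 0.8],
  [-0.04, 0.1, 0, 0, 0, 0, 0.8],
  [-0.045, 0.1, 0, 0, 0, 0, 0.8],
  [-0.05, 0.095, 0, 0, 0, 0, 0.8],
  [0, 0, 0, 0, 0, 0, 0.8],
])

```text
clock: 4.42
eef_pos: [0.609, 0.1888, 0.1326]
tcp_rot: [2.303, 2.135, 0.002]
force: [1.6, 1.0, -2.4]
gripper_width: 0.0216
```

>>> servo_tool([
  [-0.06, 0.09, 0, 0, 0, 0, 0.8],
  [-0.065, 0.09, 0, 0, 0, 0, 0.8],
  [-0.065, 0.09, 0, 0, 0, 0, 0.8],
  [0, 0, 0, 0, 0, 0, 0.8],
  [0, 0, 0, 0, 0, 0, 0.8],
  [0, 0, 0, 0, 0, 0, 0.8],
  [0, 0, 0, 0, 0, 0, 0.3],
  [0, 0, 0, 0, 0, 0, 0],
  [0, 0, 0, 0, 0, 0, -0.3],
  [0, 0, 0, 0, 0, 0, -0.3],
])

```text
clock: 5.25
eef_pos: [0.6187, 0.1802, 0.1331]
tcp_rot: [2.303, 2.135, 0.001]
force: [-0.1, 1.0, 0.1]
gripper_width: 0.0459
```

```bash
python3 - <<'E'
from h import *
p,d=manip.capture("side"); b=(240,120,400,260); cv2.imwrite("pics/side3.png",cv2.resize(p[b[1]:b[3],b[0]:b[2]],None,fx=4,fy=4,interpolation=cv2.INTER_CUBIC))
plan((0.6192,0.1804,0.23),-4.5,5)
P=pts("side",d); h=cv2.cvtColor(p,cv2.COLOR_BGR2HSV); k=(cv2.inRange(h,np.array((0,150,60)),np.array((6,255,255)))>0); k[:, :250]=0;k[:,330:]=0;k[:140]=0;k[230:]=0
v,u=np.nonzero(k); print(len(u),u.mean(),v.mean(),v.min(),np.median(P[k],0).round(4))
print(proj("side",(0.6192,0.1804,0.168)))
E
```

```text
now [0.6187 0.1803 0.133 ] a0 -4.32 tilt 0.06 t 5.3 w 0.0502 F [-0.3 -0.7 -0. ] d [0.0005 0.0001 0.097 ] da -0.18
[0.0, 0.0, -0.49, 0.0, 0.0, 0.0002]
[0.0, 0.0, -0.49, 0.0, 0.0, 0.0002]
[0.0, 0.0, -0.49, 0.0, 0.0, 0.0002]
[0.0, 0.0, -0.49, 0.0, 0.0, 0.0002]
[0.0, 0.0, -0.49, 0.0, 0.0, 0.0002]
93 303.21505376344084 174.36559139784947 167 [0.6145 0.1748 0.1593]
[303.70169543 169.63750579]
```

View pics/side3.png

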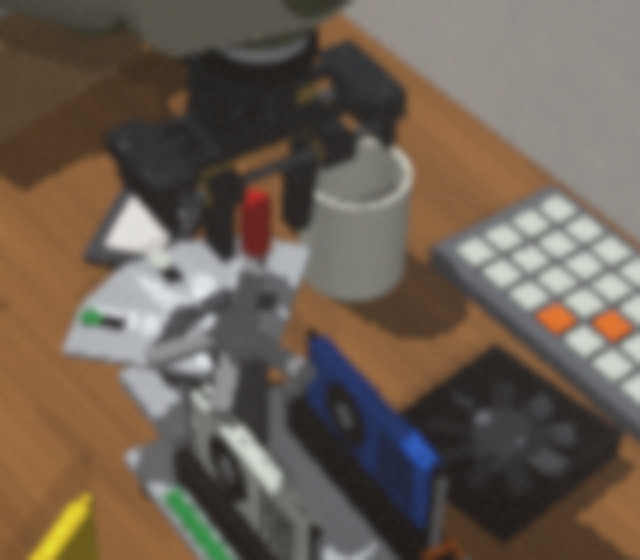

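The lever knob now sits at side pixel (303,174), next to the orange dot. That matches the predicted position for -0.70. I'll rise and move over the blue card.

>>> servo_tool([
  [0, 0, -0.5, 0, 0, 0, 0],
  [0, 0, -0.5, 0, 0, 0, 0],
  [0, 0, -0.5, 0, 0, 0, 0],
  [0, 0, -0.5, 0, 0, 0, 0],
  [-0.6, -0.02, 0, 0, 0, 0, 0],
  [-0.8, -0.02, 0, 0, 0, 0, 0],
  [-0.8, -0.02, 0, 0, 0, 0, 0],
  [-0.8, -0.02, 0, 0, 0, 0, 0],
  [-0.65, -0.02, 0, 0, 0, 0, 0],
  [-0.4, -0.01, 0, 0, 0, 0, 0],
], squeeze=35)

```text
clock: 6.13
eef_pos: [0.6015, 0.0166, 0.213]
tcp_rot: [2.305, 2.133, -0.0]
force: [1.0, -0.5, -0.2]
gripper_width: 0.0438
```

```bash
python3 - <<'E'
from h import *
for n,b in(("side",(240,120,400,300)),("top",(200,160,350,270))):
    p,d=manip.capture(n); cv2.imwrite(f"pics/{n}4.png",cv2.resize(p[b[1]:b[3],b[0]:b[2]],None,fx=3,fy=3,interpolation=cv2.INTER_CUBIC))
    P=pts(n,d); h=cv2.cvtColor(p,cv2.COLOR_BGR2HSV)
    k=(cv2.inRange(h,np.array((0,150,60)),np.array((6,255,255)))>0)&(P[...,2]>0.12)&(P[...,0]>0.5)&(P[...,0]<0.7)&(P[...,1]>0.1)&(P[...,1]<0.3)&(d>0)
    if k.sum(): v,u=np.nonzero(k); print(n,"knob",k.sum(),u.mean().round(1),v.mean().round(1),np.median(P[k&(P[...,2]>0.16)],0).round(4))
    w=(cv2.inRange(h,np.array((105,100,30)),np.array((130,255,255)))>0)&(P[...,2]>0.104)&(P[...,2]<0.118)&(P[...,0]>0.55)&(P[...,0]<0.65)&(P[...,1]>-0.06)&(P[...,1]<0.11)
    q=P[w]
    if len(q)>20: r=cv2.minAreaRect((q[:,:2]*1000).astype(np.float32)); print(n,"bluetop",w.sum(),np.round(r[0],1),np.round(r[1],1),round(r[2],1))
plan((0.602,0.019,0.072),-4.5,6)
E
```

```text
side bluetop 254 [602.9  31.2] [134.6  17.8] 84.9
top knob 71 244.4 193.0 [0.6179 0.1798 0.1679]
now [0.6018 0.0169 0.213 ] a0 -4.5 tilt 0.04 t 6.23 w 0.0442 F [0.5 1.1 0.4] d [ 0.0002  0.0021 -0.141 ] da -0.0
[0.01, 0.0, 0.59, 0.0, 0.0, 0.0]
[0.01, 0.0, 0.59, 0.0, 0.0, 0.0]
[0.01, 0.0, 0.59, 0.0, 0.0, 0.0]
[0.01, 0.0, 0.59, 0.0, 0.0, 0.0]
[0.01, 0.0, 0.59, 0.0, 0.0, 0.0]
[0.01, 0.0, 0.59, 0.0, 0.0, 0.0]
```

View pics/side4.png

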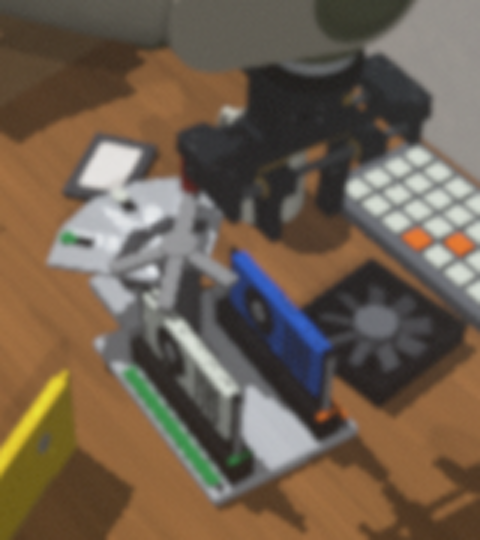

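View pics/top4.png

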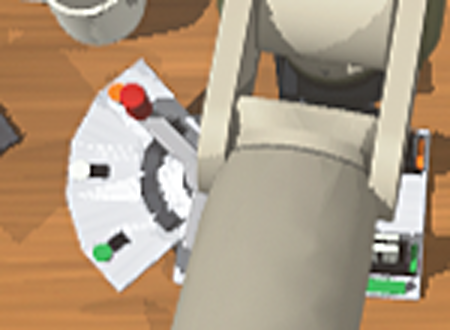

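The top view shows the knob at about (244,193), resting at the orange notch, with the lever at about -0.69 rad. The side view shows the fingers over the middle of the blue card. I'll go down to the card and grip it.

>>> servo_tool([
  [0.02, 0, 0.5, 0, 0, 0, 0],
  [0.02, 0, 0.5, 0, 0, 0, 0],
  [0.01, 0, 0.5, 0, 0, 0, 0],
  [0, 0, 0.5, 0, 0, 0, 0],
  [0, 0, 0.5, 0, 0, 0, 0],
  [0, 0, 0.5, 0, 0, 0, 0],
  [0, 0, 0.35, 0, 0, 0, 0],
  [0, 0, 0.15, 0, 0, 0, 0],
  [0, 0, 0, 0, 0, 0, 0.3],
  [0, 0, 0, 0, 0, 0, 0.9],
])

```text
clock: 7.07
eef_pos: [0.6023, 0.0218, 0.0733]
tcp_rot: [2.302, 2.137, 0.001]
force: [-0.6, 0.1, 0.9]
gripper_width: 0.0332
```

```bash
python3 - <<'E'
from h import *
p,d=manip.capture("side"); b=(240,120,400,300); cv2.imwrite("pics/side5.png",cv2.resize(p[b[1]:b[3],b[0]:b[2]],None,fx=3,fy=3,interpolation=cv2.INTER_CUBIC))
plan((0.602,0.019,0.072),-4.5,1)
E
```

```text
now [0.6025 0.0216 0.0737] a0 -4.28 tilt 0.1 t 7.12 w 0.0288 F [ 0.4  0.5 -0.1] d [-0.0005 -0.0026 -0.0017] da -0.22
[-0.07, -0.01, 0.04, 0.0, 0.0, 0.0012]
```

View pics/side5.png

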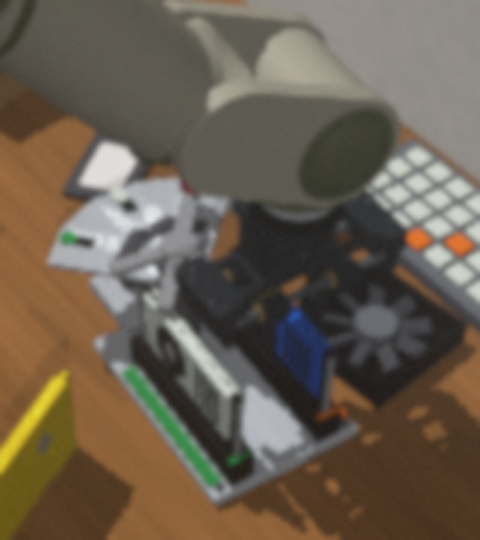

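>>> servo_tool([
  [0, 0, 0, 0, 0, 0, 1],
  [0, 0, 0, 0, 0, 0, 1],
  [0, 0, 0, 0, 0, 0, 1],
  [0, 0, 0, 0, 0, 0, 1],
  [0, 0, 0, 0, 0, 0, 1],
  [0, 0, 0, 0, 0, 0, 1],
  [0, 0, 0, 0, 0, 0, 1],
  [0, 0, 0, 0, 0, 0, 1],
  [0, 0, 0, 0, 0, 0, 1],
  [0, 0, 0, 0, 0, 0, 1],
], squeeze=40)

```text
clock: 7.95
eef_pos: [0.6021, 0.0214, 0.0736]
tcp_rot: [2.303, 2.136, 0.001]
force: [-1.3, 1.5, 5.8]
gripper_width: 0.0137
```

>>> servo_tool([
  [0, 0, -0.05, 0, 0, 0, 1],
  [0, 0, -0.1, 0, 0, 0, 1],
  [0, 0, -0.1, 0, 0, 0, 1],
  [0, 0, -0.1, 0, 0, 0, 1],
  [0, 0, -0.1, 0, 0, 0, 1],
  [0, 0, -0.1, 0, 0, 0, 1],
  [0, 0, -0.1, 0, 0, 0, 1],
  [0, 0, -0.1, 0, 0, 0, 1],
  [0, 0, -0.1, 0, 0, 0, 1],
  [0, 0, -0.1, 0, 0, 0, 1],
])

```text
clock: 8.78
eef_pos: [0.6019, 0.0213, 0.1112]
tcp_rot: [2.303, 2.136, -0.0]
force: [0.3, -0.9, -3.2]
gripper_width: 0.0137
```

```bash
python3 - <<'E'
from h import *
p,d=manip.capture("side"); b=(240,120,400,300); cv2.imwrite("pics/side6.png",cv2.resize(p[b[1]:b[3],b[0]:b[2]],None,fx=3,fy=3,interpolation=cv2.INTER_CUBIC))
plan((0.602,0.022,0.2),-4.5,1)
E
```

```text
now [0.6022 0.0213 0.112 ] a0 -4.31 tilt 0.08 t 8.83 w 0.014 F [ 1.3 -0.7 -2.5] d [-0.0002  0.0007  0.088 ] da -0.19
[0.02, -0.01, -2.2, 0.0, 0.0, 0.0011]
```

View pics/side6.png

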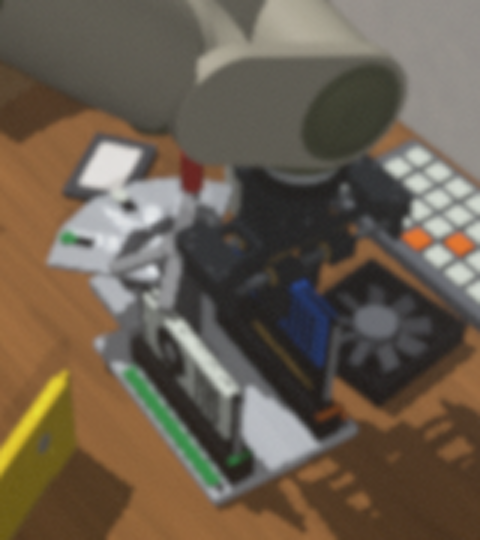

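The side view shows the blue card rising straight with its lower edge out of the rails, and the white card still in place. I'll keep lifting.

>>> servo_tool([
  [0, 0, -0.12, 0, 0, 0, 1],
  [0, 0, -0.2, 0, 0, 0, 1],
  [0, 0, -0.25, 0, 0, 0, 1],
  [0, 0, -0.25, 0, 0, 0, 1],
  [0, 0, -0.25, 0, 0, 0, 1],
  [0, 0, -0.25, 0, 0, 0, 1],
  [0, 0, -0.25, 0, 0, 0, 1],
  [0, 0, -0.25, 0, 0, 0, 1],
  [0, 0, -0.2, 0, 0, 0, 1],
  [0, 0, -0.1, 0, 0, 0, 1],
])

```text
clock: 9.67
eef_pos: [0.6022, 0.0213, 0.1971]
tcp_rot: [2.302, 2.135, 0.002]
force: [0.1, -0.0, -2.2]
gripper_width: 0.0138
```

```bash
python3 - <<'E'
from h import *
p,d=manip.capture("side"); b=(240,80,400,300); cv2.imwrite("pics/side7.png",cv2.resize(p[b[1]:b[3],b[0]:b[2]],None,fx=2.7,fy=2.7,interpolation=cv2.INTER_CUBIC))
plan((0.483,-0.324,0.2),79.8,20,3)
E
```

```text
now [0.6023 0.0212 0.1972] a0 -4.31 tilt 0.13 t 9.72 w 0.014 F [-0.  -0.4 -3.3] d [-0.1193 -0.3452  0.0028] da 84.11
[-0.442, -0.116, -0.003, 0.0, 0.0, -0.0234]
[-0.432, -0.148, -0.003, 0.0, 0.0, -0.0234]
[-0.42, -0.18, -0.003, 0.0, 0.0, -0.0234]
[-0.405, -0.21, -0.003, 0.0, 0.0, -0.0234]
[-0.389, -0.239, -0.003, 0.0, 0.0, -0.0234]
[-0.37, -0.267, -0.003, 0.0, 0.0, -0.0234]
[-0.35, -0.293, -0.003, 0.0, 0.0, -0.0234]
[-0.327, -0.318, -0.003, 0.0, 0.0, -0.0234]
[-0.303, -0.341, -0.003, 0.0, 0.0, -0.0234]
[-0.277, -0.363, -0.003, 0.0, 0.0, -0.0234]
[-0.25, -0.382, -0.003, 0.0, 0.0, -0.0234]
[-0.221, -0.399, -0.003, 0.0, 0.0, -0.0234]
[-0.191, -0.415, -0.003, 0.0, 0.0, -0.0234]
[-0.16, -0.427, -0.003, 0.0, 0.0, -0.0234]
[-0.129, -0.438, -0.003, 0.0, 0.0, -0.0234]
[-0.096, -0.446, -0.003, 0.0, 0.0, -0.0234]
[-0.063, -0.452, -0.003, 0.0, 0.0, -0.0234]
[-0.03, -0.456, -0.003, 0.0, 0.0, -0.0234]
[0.004, -0.457, -0.003, 0.0, 0.0, -0.0234]
[0.037, -0.455, -0.003, 0.0, 0.0, -0.0234]
```

View pics/side7.png

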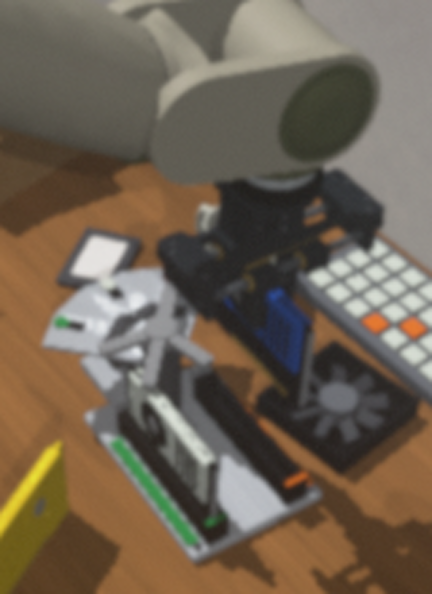

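>>> servo_tool([
  [-0.44, -0.115, 0, 0, 0, -0.0234, 1],
  [-0.43, -0.15, 0, 0, 0, -0.0234, 1],
  [-0.42, -0.18, 0, 0, 0, -0.0234, 1],
  [-0.405, -0.21, 0, 0, 0, -0.0234, 1],
  [-0.39, -0.24, 0, 0, 0, -0.0234, 1],
  [-0.37, -0.265, 0, 0, 0, -0.0234, 1],
  [-0.35, -0.295, 0, 0, 0, -0.0234, 1],
  [-0.325, -0.32, 0, 0, 0, -0.0234, 1],
  [-0.305, -0.34, 0, 0, 0, -0.0234, 1],
  [-0.275, -0.365, 0, 0, 0, -0.0234, 1],
])

```text
clock: 10.55
eef_pos: [0.5416, -0.1519, 0.1952]
tcp_rot: [-1.376, -2.823, -0.0]
force: [0.8, -0.1, -3.7]
gripper_width: 0.0138
```

>>> servo_tool([
  [-0.25, -0.38, 0, 0, 0, -0.0234, 1],
  [-0.22, -0.4, 0, 0, 0, -0.0234, 1],
  [-0.19, -0.415, 0, 0, 0, -0.0234, 1],
  [-0.16, -0.425, 0, 0, 0, -0.0234, 1],
  [-0.13, -0.44, 0, 0, 0, -0.0234, 1],
  [-0.095, -0.445, 0, 0, 0, -0.0234, 1],
  [-0.065, -0.45, 0, 0, 0, -0.0234, 1],
  [-0.03, -0.455, 0, 0, 0, -0.0234, 1],
  [0.005, -0.455, 0, 0, 0, -0.0234, 1],
  [0.035, -0.455, 0, 0, 0, -0.0234, 1],
])

```text
clock: 11.38
eef_pos: [0.4825, -0.3243, 0.1952]
tcp_rot: [-0.27, -3.129, -0.001]
force: [0.6, -0.2, -4.1]
gripper_width: 0.0137
```

```bash
python3 - <<'E'
from h import *
for n,b in(("side",(300,200,500,420)),("top",(380,180,520,330))):
    p,d=manip.capture(n); cv2.imwrite(f"pics/{n}8.png",cv2.resize(p[b[1]:b[3],b[0]:b[2]],None,fx=2.7 if n=="side" else 4,fy=2.7 if n=="side" else 4,interpolation=cv2.INTER_CUBIC)); np.save(f"{n}8.npy",d); cv2.imwrite(f"pics/{n}8f.png",p)
plan((0.483,-0.324,0.12),79.8,1,3)
E
```

```text
now [ 0.4821 -0.3257  0.195 ] a0 79.88 tilt 0.04 t 11.48 w 0.0135 F [ 0.3  0.2 -3.7] d [ 0.0009  0.0017 -0.075 ] da -0.08
[-0.016, 0.046, 1.874, 0.0, 0.0, 0.0004]
```

View pics/side8.png

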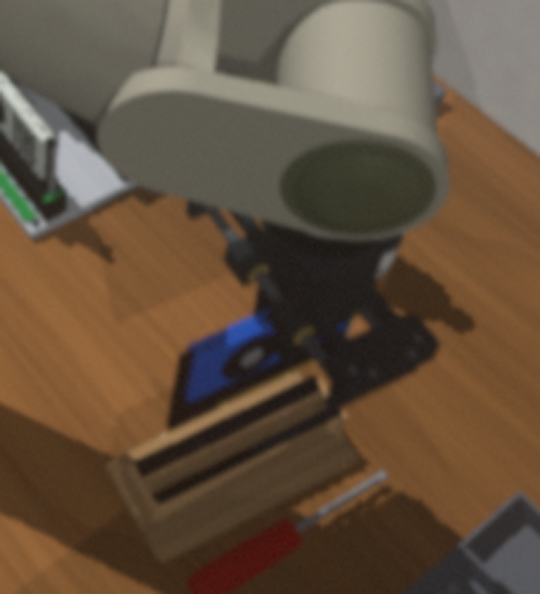

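View pics/top8.png

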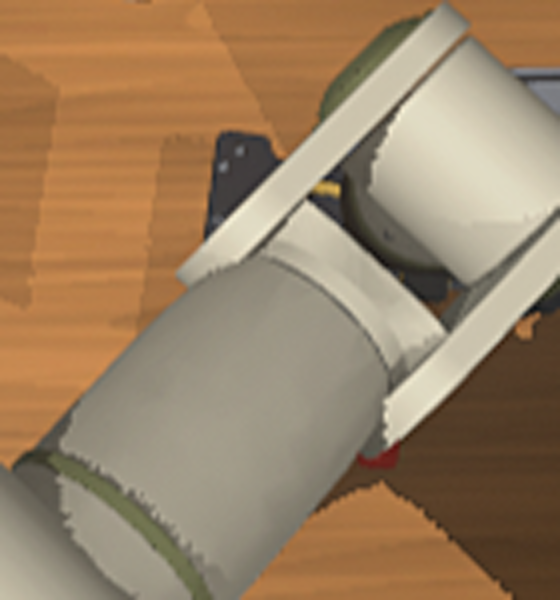

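```bash
python3 - <<'E'
from h import *
u=np.array([0.984,-0.177]); c=np.array([0.4745,-0.3225]); zb=0.012+0.195-0.0736
for s in(-1,1):
    for z in(zb,zb+0.1): print(s,round(z,3),proj("side",[*(c+s*0.075*u),z]).round(1))
p=cv2.imread("pics/side8f.png"); d=np.load("side8.npy"); P=pts("side",d); h=cv2.cvtColor(p,cv2.COLOR_BGR2HSV)
k=(cv2.inRange(h,np.array((105,100,30)),np.array((130,255,255)))>0)&(P[...,2]>0.1)&(P[...,2]<0.28)&(P[...,0]>0.35)&(P[...,0]<0.6)&(P[...,1]<-0.25)&(P[...,1]>-0.4)
v,uu=np.nonzero(k); q=P[k]; print(k.sum(),np.median(q,0).round(4),"x",q[:,0].min().round(4),q[:,0].max().round(4),"z",q[:,2].min().round(4),q[:,2].max().round(4),"px",uu.min(),v.max())
# fit line on side-face points (exclude top z)
g=q[q[:,2]<zb+0.095]; A=np.polyfit(g[:,0],g[:,1],1); print("face line slope deg",np.degrees(np.arctan(A[0])).round(2),"dist of face from centre (perp)",((np.polyval(A,c[0])-c[1])*np.cos(np.arctan(A[0]))).round(4))
# black board points: near face line, below the cover
e=(P-np.array([*c,0])); n=np.array([0.177,0.984]); al=e[...,0]*u[0]+e[...,1]*u[1]; pe=e[...,0]*n[0]+e[...,1]*n[1]
b=(abs(pe)<0.02)&(P[...,2]>0.1)&(P[...,2]<0.25)&(d>0)&(al<0.0)
print("board along min",np.percentile(al[b],[0,1,3]).round(4),"z min",np.percentile(P[b][:,2],[0,1,3]).round(4),b.sum())
E
```

```text
-1 0.133 [362.  358.8]
-1 0.233 [367.6 332.9]
1 0.133 [424.9 328.9]
1 0.233 [435.7 301.7]
454 [ 0.4277 -0.3185  0.2301] x 0.406 0.5359 z 0.1773 0.2654 px 369 348
face line slope deg -9.38 dist of face from centre (perp) -0.0052
board along min [-0.0769 -0.0758 -0.0754] z min [0.1313 0.1347 0.137 ] 1043
```

The side view shows the card held above the stand. Its lower front corner is at (363,357), where I predicted (362,359), so it lines up with the slot to within about 2 mm. I'll lower it to just above the mouth, then go slowly.

>>> servo_tool([
  [0, 0.02, 0.15, 0, 0, 0, 1],
  [0, 0.015, 0.22, 0, 0, 0, 1],
  [0, 0, 0.25, 0, 0, 0, 1],
  [0, 0, 0.25, 0, 0, 0, 1],
  [0, 0, 0.25, 0, 0, 0, 1],
  [0, 0, 0.25, 0, 0, 0, 1],
  [0, 0, 0.22, 0, 0, 0, 1],
  [0, 0, 0.12, 0, 0, 0, 1],
  [0, 0, 0.05, 0, 0, 0, 1],
  [0, 0, 0, 0, 0, 0, 1],
])

```text
clock: 12.32
eef_pos: [0.4831, -0.3222, 0.1247]
tcp_rot: [-0.276, -3.129, -0.001]
force: [0.7, 0.5, -2.3]
gripper_width: 0.0136
```

```bash
python3 - <<'E'
from h import *
for n,b in(("side",(320,280,460,420)),):
    p,d=manip.capture(n); cv2.imwrite(f"pics/{n}9.png",cv2.resize(p[b[1]:b[3],b[0]:b[2]],None,fx=4.2,fy=4.2,interpolation=cv2.INTER_CUBIC)); P=pts("side",d)
plan((0.483,-0.324,0.0745),79.8,1,3)
u=np.array([0.984,-0.177]); n=np.array([0.177,0.984]); c=np.array([0.4745,-0.3225])
e=P-np.array([*c,0]); al=e[...,0]*u[0]+e[...,1]*u[1]; pe=e[...,0]*n[0]+e[...,1]*n[1]
h=cv2.cvtColor(p,cv2.COLOR_BGR2HSV); k=(cv2.inRange(h,np.array((105,100,30)),np.array((130,255,255)))>0)&(abs(al)<0.09)&(abs(pe)<0.03)&(P[...,2]>0.09)&(d>0)
A=np.polyfit(al[k],pe[k],1); print("cover",k.sum(),"perp med",np.median(pe[k]).round(4),"slope deg",np.degrees(A[0]).round(2),"along min",np.percentile(al[k],[0,2]).round(4))
b=(abs(pe)<0.006)&(P[...,2]>0.06)&(P[...,2]<0.1)&(d>0)&(abs(al)<0.09); print("board",b.sum(),"perp",np.median(pe[b]).round(4),"along",np.percentile(al[b],[0,2]).round(4))
E
```

```text
now [ 0.4833 -0.3224  0.1252] a0 79.93 tilt 0.02 t 12.37 w 0.0136 F [-0.2  0.1 -2.8] d [-0.0003 -0.0016 -0.0507] da -0.13
[0.0, -0.042, 1.269, 0.0, 0.0, 0.0007]
cover 349 perp med -0.0035 slope deg 2.31 along min [-0.0681 -0.0673]
board 327 perp -0.0004 along [-0.0757 -0.0751]
```

View pics/side9.png

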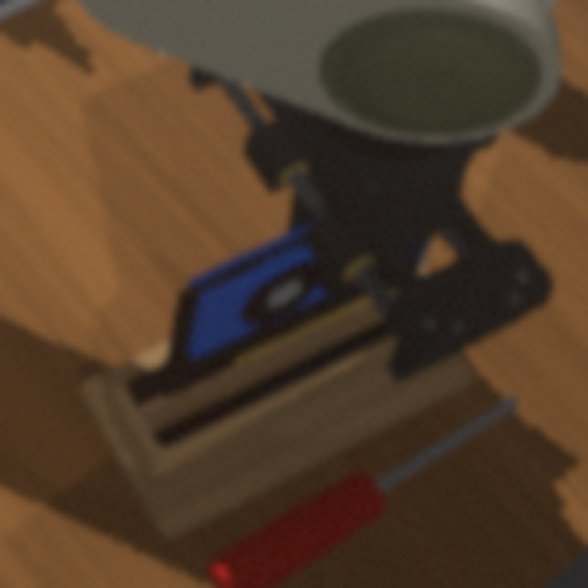

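>>> servo_tool([
  [0, -0.02, 0.08, 0, 0, 0, 1],
  [0, -0.015, 0.1, 0, 0, 0, 1],
  [0, 0, 0.12, 0, 0, 0, 1],
  [0, 0, 0.12, 0, 0, 0, 1],
  [0, 0, 0.12, 0, 0, 0, 1],
  [0, 0, 0.12, 0, 0, 0, 1],
  [0, 0, 0.12, 0, 0, 0, 1],
  [0, 0, 0.12, 0, 0, 0, 1],
  [0, 0, 0.1, 0, 0, 0, 1],
  [0, 0, 0.06, 0, 0, 0, 1],
])

```text
clock: 13.2
eef_pos: [0.4828, -0.3235, 0.0821]
tcp_rot: [-0.276, -3.129, -0.001]
force: [0.2, -0.3, -3.2]
gripper_width: 0.0135
```

```bash
python3 - <<'E'
from h import *
for n,b in(("side",(320,280,460,420)),):
    p,d=manip.capture(n); cv2.imwrite(f"pics/{n}10.png",cv2.resize(p[b[1]:b[3],b[0]:b[2]],None,fx=4.2,fy=4.2,interpolation=cv2.INTER_CUBIC)); P=pts("side",d)
plan((0.483,-0.324,0.0745),79.8,1,3)
print(np.round(manip.get_obs()["torque"],2))
E
```

```text
now [ 0.4828 -0.3234  0.0819] a0 79.93 tilt 0.07 t 13.25 w 0.0138 F [-0.1 -0.9 -3.6] d [ 0.0002 -0.0006 -0.0074] da -0.13
[-0.009, -0.013, 0.184, 0.0, 0.0, 0.0007]
[0.04 0.   0.02]
```

View pics/side10.png

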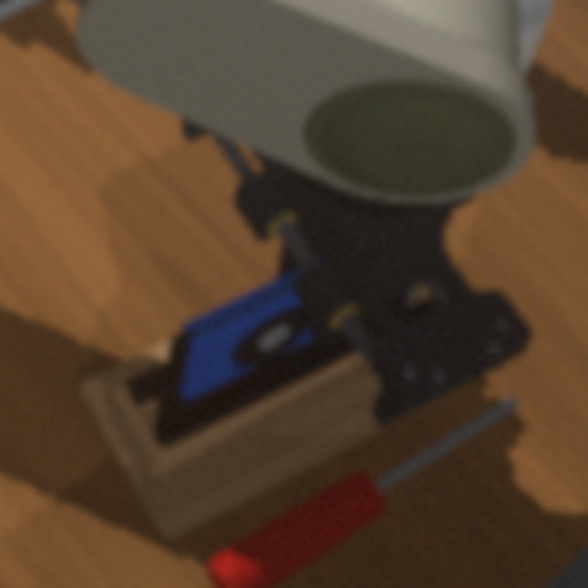

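The card is in the slot with no contact force, and about 8 mm is left. I'll ease it down to the floor.

>>> servo_tool([
  [0, 0, 0.025, 0, 0, 0, 1],
  [0, 0, 0.025, 0, 0, 0, 1],
  [0, 0, 0.025, 0, 0, 0, 1],
  [0, 0, 0.025, 0, 0, 0, 1],
  [0, 0, 0.025, 0, 0, 0, 1],
  [0, 0, 0.025, 0, 0, 0, 1],
  [0, 0, 0.02, 0, 0, 0, 1],
  [0, 0, 0.01, 0, 0, 0, 1],
  [0, 0, 0, 0, 0, 0, 1],
  [0, 0, 0, 0, 0, 0, 1],
])

```text
clock: 14.08
eef_pos: [0.4829, -0.3236, 0.0755]
tcp_rot: [-0.276, -3.129, 0.0]
force: [0.8, 0.8, -3.1]
gripper_width: 0.0136
```

>>> servo_tool([
  [0, 0, 0.01, 0, 0, 0, 1],
  [0, 0, 0.01, 0, 0, 0, 1],
  [0, 0, 0.01, 0, 0, 0, 1],
  [0, 0, 0.01, 0, 0, 0, 1],
  [0, 0, 0.01, 0, 0, 0, 1],
  [0, 0, 0, 0, 0, 0, 1],
  [0, 0, 0, 0, 0, 0, 1],
  [0, 0, 0, 0, 0, 0, 1],
  [0, 0, 0, 0, 0, 0, 1],
  [0, 0, 0, 0, 0, 0, 1],
])

```text
clock: 14.92
eef_pos: [0.483, -0.3236, 0.0737]
tcp_rot: [0.276, 3.129, -0.0]
force: [0.0, 0.5, -0.3]
gripper_width: 0.0136
```

The force has dropped to about 0, so the card is standing on the slot floor. I'll open the gripper.

>>> servo_tool([
  [0, 0, 0, 0, 0, 0, 0.6],
  [0, 0, 0, 0, 0, 0, 0.5],
  [0, 0, 0, 0, 0, 0, 0.4],
  [0, 0, 0, 0, 0, 0, 0.2],
  [0, 0, 0, 0, 0, 0, 0],
  [0, 0, 0, 0, 0, 0, -0.2],
  [0, 0, 0, 0, 0, 0, -0.4],
  [0, 0, 0, 0, 0, 0, -0.5],
  [0, 0, 0, 0, 0, 0, -0.5],
  [0, 0, 0, 0, 0, 0, -0.5],
])

```text
clock: 15.75
eef_pos: [0.4829, -0.3236, 0.0735]
tcp_rot: [-0.276, -3.129, -0.0]
force: [0.2, 0.2, 0.2]
gripper_width: 0.066
```

```bash
python3 - <<'E'
from h import *
for n,b in(("side",(320,280,460,420)),):
    p,d=manip.capture(n); cv2.imwrite(f"pics/{n}11.png",cv2.resize(p[b[1]:b[3],b[0]:b[2]],None,fx=4.2,fy=4.2,interpolation=cv2.INTER_CUBIC)); P=pts("side",d)
plan((0.483,-0.324,0.0745),79.8,1,3)
E
```

```text
now [ 0.4829 -0.3236  0.0736] a0 79.93 tilt 0.0 t 15.8 w 0.066 F [ 0.9 -0.4  0.5] d [ 0.0001 -0.0004  0.0009] da -0.13
[-0.003, -0.009, -0.023, 0.0, 0.0, 0.0007]
```

View pics/side11.png

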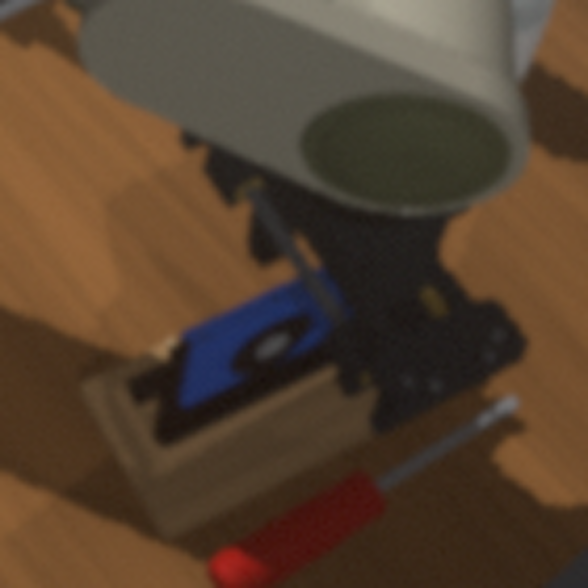

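The card is free and leaning slightly, with both fingers clear of it. I'll retreat straight up, then move back out of the view to check.

>>> servo_tool([
  [0, 0, -0.1, 0, 0, 0, -0.5],
  [0, 0, -0.2, 0, 0, 0, -0.5],
  [0, 0, -0.3, 0, 0, 0, -0.5],
  [0, 0, -0.5, 0, 0, 0, -0.5],
  [0, 0, -0.5, 0, 0, 0, -0.5],
  [0, 0, -0.5, 0, 0, 0, -0.5],
  [0, 0, -0.5, 0, 0, 0, -0.5],
  [0, 0, -0.5, 0, 0, 0, -0.5],
  [0, 0, -0.5, 0, 0, 0, -0.5],
  [0, 0, -0.4, 0, 0, 0, -0.5],
])

```text
clock: 16.63
eef_pos: [0.483, -0.3236, 0.2361]
tcp_rot: [0.275, 3.128, -0.002]
force: [0.3, -0.6, -0.2]
gripper_width: 0.0656
```

>>> servo_tool([
  [0.3, 0, 0, 0, 0, 0, -0.5],
  [0.5, 0, 0, 0, 0, 0, -0.5],
  [0.5, 0, 0, 0, 0, 0, -0.5],
  [0.5, 0, 0, 0, 0, 0, -0.5],
  [0.5, 0, 0, 0, 0, 0, -0.5],
  [0.3, 0, 0, 0, 0, 0, -0.5],
  [0, 0, 0, 0, 0, 0, -0.5],
  [0, 0, 0, 0, 0, 0, -0.5],
  [0, 0, 0, 0, 0, 0, -0.5],
  [0, 0, 0, 0, 0, 0, -0.5],
])

```text
clock: 17.47
eef_pos: [0.3812, -0.3056, 0.2336]
tcp_rot: [0.275, 3.129, -0.0]
force: [0.6, -0.1, 0.3]
gripper_width: 0.0662
```

```bash
python3 - <<'E'
from h import *
for n in("side","top"):
    p,d=manip.capture(n); cv2.imwrite(f"pics/{n}12.png",p); np.save(f"{n}12.npy",d)
plan((0.483,-0.324,0.0745),79.8,1,3)
E
```

```text
now [ 0.3811 -0.3055  0.2334] a0 79.96 tilt 0.01 t 17.57 w 0.0659 F [ 0.7  0.4 -0.7] d [ 0.1019 -0.0185 -0.1589] da -0.16
[-2.59, -0.011, 3.973, 0.0, 0.0, 0.0009]
```

View pics/side12.png

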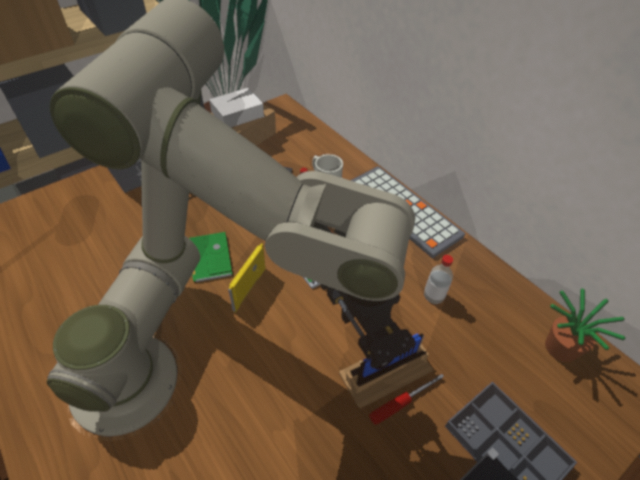

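View pics/top12.png

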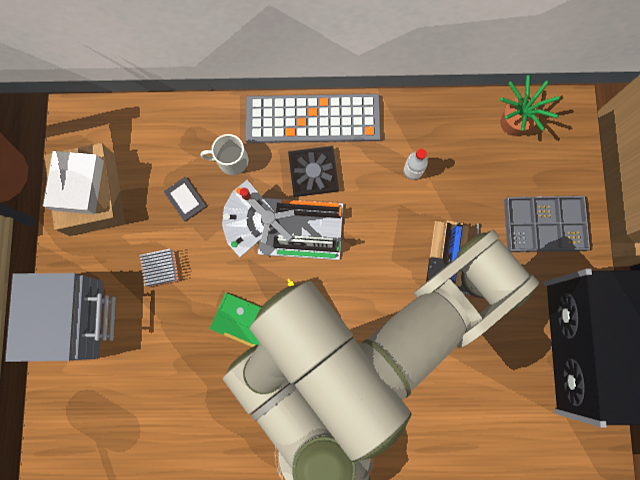

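>>> servo_tool([
  [0, 0.3, -0.15, 0, 0, 0, -0.5],
  [0, 0.6, -0.2, 0, 0, 0, -0.5],
  [0, 0.6, -0.2, 0, 0, 0, -0.5],
  [0, 0.6, -0.2, 0, 0, 0, -0.5],
  [0, 0.6, -0.2, 0, 0, 0, -0.5],
  [0, 0.6, -0.2, 0, 0, 0, -0.5],
  [0, 0.6, -0.2, 0, 0, 0, -0.5],
  [0, 0.6, -0.1, 0, 0, 0, -0.5],
  [0, 0.3, 0, 0, 0, 0, -0.5],
  [0, 0, 0, 0, 0, 0, -0.5],
])

```text
clock: 18.4
eef_pos: [0.4143, -0.1138, 0.2923]
tcp_rot: [0.27, 3.129, 0.0]
force: [1.1, -1.1, 0.2]
gripper_width: 0.0663
```

```bash
python3 - <<'E'
from h import *
u=np.array([0.984,-0.177]); nn=np.array([0.177,0.984]); c=np.array([0.4746,-0.3223])
for n in("side","top"):
    p,d=manip.capture(n); cv2.imwrite(f"pics/{n}13.png",p); np.save(f"{n}13.npy",d); P=pts(n,d)
    h=cv2.cvtColor(p,cv2.COLOR_BGR2HSV)
    e=P-np.array([*c,0]); al=e[...,0]*u[0]+e[...,1]*u[1]; pe=e[...,0]*nn[0]+e[...,1]*nn[1]
    k=(cv2.inRange(h,np.array((105,100,30)),np.array((130,255,255)))>0)&(abs(al)<0.1)&(abs(pe)<0.04)&(P[...,2]>0.03)&(P[...,2]<0.13)&(d>0)
    z=P[...,2]; print(n,k.sum(),"z",np.percentile(z[k],[1,50,99]).round(4),"al",np.percentile(al[k],[1,99]).round(4),"pe",np.percentile(pe[k],[1,50,99]).round(4))
    t=k&(z>np.percentile(z[k],99)-0.008)
    print("  top strip: al",np.percentile(al[t],[1,99]).round(4),"pe med",np.median(pe[t]).round(4),"dir deg",np.degrees(np.arctan(np.polyfit(al[t],pe[t],1)[0])).round(2))
    # knob, white card, others
    kb=(cv2.inRange(h,np.array((0,150,60)),np.array((6,255,255)))>0)&(z>0.16)&(z<0.18)&(P[...,0]>0.5)&(P[...,0]<0.7)&(P[...,1]>0.1)&(P[...,1]<0.3)&(d>0)
    if kb.sum(): q=np.median(P[kb],0); print("  knob",q.round(4),"lever",round(-np.arctan2(q[0]-0.5665,q[1]-0.127)+0.0785,3))
    d0=np.load(f"{n}0.npy"); P0=pts(n,d0); p0=cv2.imread(f"pics/{n}0.png"); h0=cv2.cvtColor(p0,cv2.COLOR_BGR2HSV)
    for tag,PP,hh in(("t0",P0,h0),("now",P,h)):
        g=(cv2.inRange(hh,np.array((55,150,40)),np.array((75,255,255)))>0)&(PP[...,0]<0.45)&(PP[...,0]>0.1)&(PP[...,2]<0.2)
        q=PP[g]; print("  green lookalike",tag,g.sum(),np.median(q,0).round(3),"zmin/max",np.percentile(q[:,2],[2,98]).round(3)) if g.sum() else print("  none")
o=manip.get_obs(); print(np.round(o["eef_pos"],3),o["clock"])
E
```

```text
side 782 z [0.0559 0.107  0.1144] al [-0.0668  0.0645] pe [-0.008  -0.0058  0.0059]
  top strip: al [-0.065   0.0649] pe med -0.0016 dir deg 0.34
  green lookalike t0 27 [0.251 0.181 0.1  ] zmin/max [0.097 0.102]
  green lookalike now 771 [0.313 0.197 0.011] zmin/max [0.006 0.017]
top 463 z [0.0537 0.1102 0.1189] al [-0.0662  0.0656] pe [-0.0074  0.0026  0.008 ]
  top strip: al [-0.0656  0.0628] pe med -0.0003 dir deg -0.06
  knob [0.617  0.1798 0.1685] lever -0.685
  green lookalike t0 352 [0.267 0.218 0.099] zmin/max [0.089 0.106]
  green lookalike now 2071 [0.322 0.197 0.012] zmin/max [0.004 0.021]
[ 0.414 -0.116  0.292] 18.5
```

View pics/side13.png

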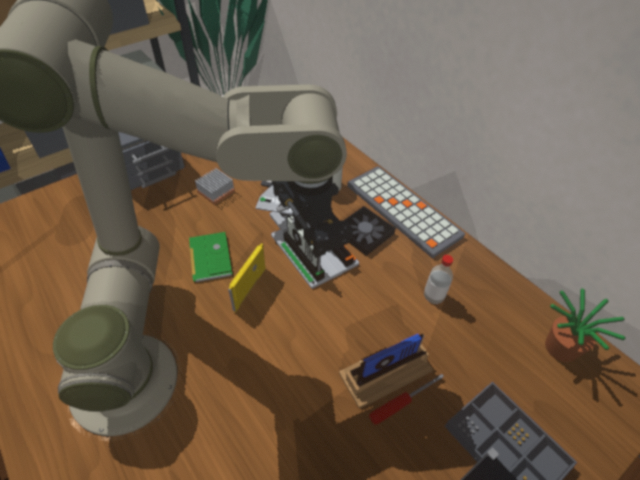

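View pics/top13.png

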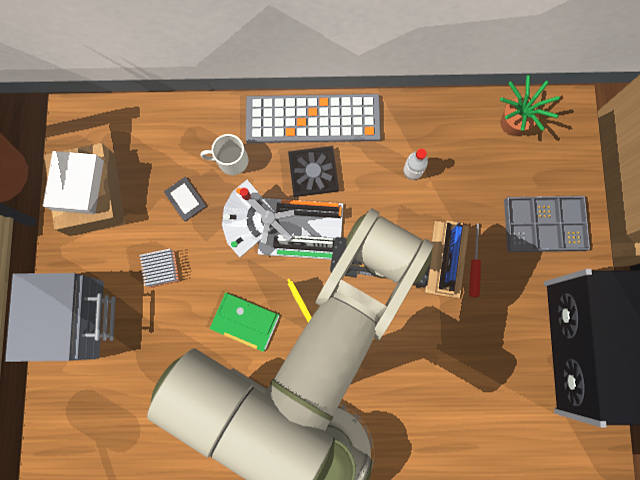

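```bash
python3 - <<'E'
from h import *
d8=np.load("side8.npy"); P8=pts("side",d8); h8=cv2.cvtColor(cv2.imread("pics/side8f.png"),cv2.COLOR_BGR2HSV)
g=(cv2.inRange(h8,np.array((55,150,40)),np.array((75,255,255)))>0)&(P8[...,0]<0.45)&(P8[...,0]>0.1)&(P8[...,2]<0.2); print("green t=11.4",g.sum(),np.median(P8[g],0).round(3) if g.sum() else "")
def comps(n,i):
    d=np.load(f"{n}{i}.npy"); P=pts(n,d); A=(d>0)&(P[...,2]>0.006)&(P[...,0]>0.3)&(P[...,0]<0.9)&(abs(P[...,1])<0.5); return P,A
P0,A0=comps("top",0); P1,A1=comps("top",13)
for nm,b in dict(fan=(.64,.785,-.06,.09),heatsink=(.40,.52,.36,.46),drive=(.59,.71,.30,.41),mug=(.70,.80,.18,.31),spray=(.67,.74,-.28,-.21),screwdriver=(.37,.57,-.42,-.372)).items():
    r=[]
    for P,A in((P0,A0),(P1,A1)):
        k=A&(P[...,0]>b[0])&(P[...,0]<b[1])&(P[...,1]>b[2])&(P[...,1]<b[3]); q=P[k]; r.append((np.percentile(q[:,:2],[5,95],axis=0).mean(0).round(3).tolist(),int(k.sum())))
    print(nm,r)
for n in("top","side"):
  for i in(0,13):
    d=np.load(f"{n}{i}.npy"); P=pts(n,d); h=cv2.cvtColor(cv2.imread(f"pics/{n}{i}.png"),cv2.COLOR_BGR2HSV)
    w=(h[...,1]<70)&(h[...,2]>90)&(P[...,2]>0.108)&(P[...,2]<0.1145)&(P[...,0]>0.48)&(P[...,0]<0.55)&(P[...,1]>-0.05)&(P[...,1]<0.06)
    q=P[w]; print("white",n,i,w.sum(),np.median(q,0).round(4) if len(q) else "", np.percentile(q[:,1],[1,99]).round(3) if len(q) else "")
E
```

```text
green t=11.4 115 [0.287 0.196 0.095]
fan [([0.713, 0.018], 1531), ([0.712, 0.018], 1530)]
heatsink [([0.459, 0.411], 1150), ([0.459, 0.411], 1154)]
drive [([0.648, 0.358], 781), ([0.648, 0.358], 787)]
mug [([0.75, 0.244], 1072), ([0.75, 0.244], 1082)]
spray [([0.706, -0.242], 559), ([0.705, -0.242], 569)]
screwdriver [([0.468, -0.39], 573), ([0.468, -0.39], 563)]
white top 0 137 [0.5138 0.0165 0.112 ] [-0.029  0.058]
white top 13 128 [0.512  0.0165 0.1115] [-0.027  0.058]
white side 0 161 [0.5104 0.0141 0.1114] [-0.032  0.059]
white side 13 31 [0.5089 0.044  0.1107] [-0.008  0.054]
```

All checks agree, and the arm is clear of everything. Handing in.

```bash
python3 - <<'E'
from h import *
print(manip.finish_job())
E
```

```text
the job is handed in; nothing more can be done
None
```

The blue card is standing in the wooden stand, and the job was handed in at about 18.5 s of the 48 s allowed. I gripped the red knob, swung the lever from the middle into the orange notch (the blue card's slot), and let it click in. Then I slid the blue card straight up, carried it over and lowered it into the slot. I released it once the force reading showed its weight was on the slot floor.

Last checks in the camera images:
- **Lever:** about -0.69 rad, resting in the orange notch.
- **Blue card:** cover from 54 to about 112 mm above the table, so its lower edge is on the 12 mm floor. It is centred in the slot to about 2 mm, within 0.4° of the slot line, and upright.
- **White card:** still seated. Measured shift is about 2 mm, which is within calibration error; the side view was partly blocked by the arm.
- **Fan, heat sink, drive, mug, spray and screwdriver:** moved 1 mm or less.

**Green look-alike fell over:** it stood on edge at the start and now lies flat. It was leaning further at about 11 s, before it fell. I did not mean to touch it, the tool never went near it, and I saw no unusual force. I could not establish why it fell, and I left it as it was. The yellow one still stands.

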